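# Press crept-up plug-in parts home in an opened receiver

### The arm

A 6-joint arm with a two-finger parallel gripper is mounted at the origin on the work surface. World frame = base frame: x ahead of the robot, y to its left, z up, the work surface at z = 0. Lengths are in m, angles in rad, forces in N, time in s.
With the tool pointing down it reaches from about 0.35 to 0.775 m from the base axis. Payload 5.5 kg.
Tool frame: the origin (TCP) lies between the finger pads; the fingertips stand 19 mm ahead of it and the grasp point (between the pads) is the TCP; z points along the fingers, y is the direction in which the jaws open and shut (so a half turn about z gives the same grasp; the last joint's range is limited). The gripper opens to 85 mm and grips with 20 to 120 N. Pads are 22 mm wide; open, the fingers measure 114 mm over their backs; the gripper's body (76 mm by 85 mm) begins 54 mm behind the grasp point. The pads swing forward as they close: fully open they stand 13 mm farther back than shut.
Start: joints at [-1.317, 0.313, 0.046, 1.304, 0, 1.431], TCP at [0.221, -0.531, 0.229] pointing down, gripper open.
Joint ranges: [-2.76, 2.76], [-0.86, 1.69], [-1.03, 1.26], [-2.2, 2.34], [-1.47, 1.5], [-3.14, 3.14]. Speed limits (rad/s): [2.57, 2.57, 3.14, 3.14, 3.14, 3.14].

### API

Orientations are given as a unit quaternion [w, x, y, z].
In Python, from workcell import get_state, cams, workorder gives the robot as it stands.
- The arm moves only by the tool play_rows, never from a script. Its argument "series" is text: rows parted by semicolons, each of 7 numbers parted by spaces: the opening in per cent of the stroke, from 0 (shut) to 100 (fully open), then the shift along the tool's x, y, z in cm, then the turn, a rotation vector about the tool's x, y, z in degrees. A call has 1 to 12 rows; each row shifts and turns the commanded pose from where the row before left it, along the tool's axes as they then stand; what a row does not reach is not made up. A row lasts 1/8 s, in which the tool goes at most 62.5 mm and 10.7 degrees, less where a joint would pass 70% of its speed; a pose out of reach is approached as far as the arm can. A call with a gripper value outside its range is refused whole. The fingers move at their own pace and stop on an object; "newtons" is the grip in N (left out, the last holds). Time passes only in rows, so rows that do not move let the fingers close. It gives the time, the measured TCP pose, the force and the opening at its end, in the units of the state.
- get_state(): the state, without advancing time (a new reading comes with each control period).
- cams.read_camera(name): name is "scene" or "side" or "wrist"; returns the picture (480x640x3 uint8, red, green, blue); there is no depth.
- cams.get_calibration(name): a dict with "fx", "fy", "cx", "cy" (pixels), "rvec" (rotation vector, rad) and "tvec" (3), from world to camera coordinates, as OpenCV has them. Camera axes: x right, y down, z forward; pixel columns grow to the right and rows downward; lengths in m; the calibration is good to about 2 mm. A picture is of the moment at which its call begins: read the wrist's pose just before it. get_calibration takes no time and is no camera call; for the wrist camera it gives the pose at the moment of the call.
- workorder.hand_in(): hands the job in, once; it reports no verdict.
The state is a dict: "clock": time; "joint_pos": joint angles; "qvel": joint speeds; "tau": joint torques, N m; "tcp_pos": TCP position; "orientation": TCP orientation; "wrist_force": force on the tool from outside, world axes, zero at the start; "ft_torque": the same for the moment, N m; "finger_gap": finger opening in m.
Only numpy, scipy, OpenCV 4.12 (cv2) and the standard library are available. Lean on these libraries where they do the work, as an engineer would, in place of code of your own. Each camera call takes 0.05 s, during which the arm holds its last target.

### The job

Three plug-in parts of this opened receiver have crept up out of their sockets: press each one lightly straight down from above until it is fully home and let it be, first the round capacitor can, then the square relay, last the long finned amplifier module. Only press: do not grip or pull up any part, and leave the loose knob, flask, carton and screwdriver where they are.

Things in the scene. Friction and masses are not known exactly. Their poses are not given: they have to be found in the camera images.
- capacitor_top (a point): Centre of the top face of the plug-in capacitor: a plain upright round aluminium can, 38 mm diameter, 52 mm tall. z axis up. The point moves with the part; home and unloaded it lies 90 mm above the bench. Its socket, on rubber mounts, sinks 1 mm per 1.2 N of press (8 mm at most, then hard) and rises again.
- relay_top (a point): Centre of the top face of the plug-in relay: a plain upright square grey block, 36 x 36 mm, 46 mm tall. z axis up. The point moves with the part; home and unloaded it lies 84 mm above the bench. Its socket, on rubber mounts, sinks 1 mm per 1.2 N of press (8 mm at most, then hard) and rises again.
- module_top (a point): Centre of the top face of the plug-in amplifier module: a block 30 mm (x) by 76 mm (y), 40 mm tall, finned on top (4 mm fins, 3 mm gaps: press as one flat top). z up. The point moves with the part; home and unloaded it lies 78 mm above the bench. Its socket, on rubber mounts, sinks 1 mm per 1.2 N of press (8 mm at most, then hard) and rises again.
- capacitor (a joint): How far the capacitor stands proud of its home position in its socket, m: 0 = fully home, at a stop; starts 0.008 to 0.012. It slides down against about 3 N of friction and stays where it is left.
- relay (a joint): How far the relay stands proud of its home position in its socket, m: 0 = fully home, at a stop; starts 0.008 to 0.012. It slides down against about 3 N of friction and stays where it is left.
- module (a joint): How far the amplifier module stands proud of its home position in its socket, m: 0 = fully home, at a stop; starts 0.008 to 0.012. It slides down against about 3 N of friction and stays where it is left.
- chassis: The opened receiver, fixed: a tray 300 mm (x) by 420 mm (y), origin under its centre at bench height, x axis away from the front panel (88 mm high, on the -x side). Side walls 68, rear wall 58, floor 18 mm above the bench. The three sockets stand on its floor, in places that differ from set to set, at least 100 mm apart centre to centre.
- transformer_top (a point): Centre of the top of the fixed mains transformer, 78 (x) by 86 (y) mm, 72 mm above the bench, at the far left of the chassis. Not part of the job.
- heatsink_top (a point): Centre of the top of the fixed finned heat sink, 34 (x) by 100 (y) mm, 65 mm above the bench, at the far right of the chassis. It has no socket and is not the amplifier module.
- loose_knob_mid (a point): Centre of a loose metal control knob, 32 mm diameter, 20 mm high, standing on the chassis floor just behind the front panel. Leave it.
- flask_mid (a point): Centre of a yellow drinks flask, 68 mm diameter, 170 mm tall, standing on the bench to the right of the chassis. Leave it.
- fuse_box_mid (a point): Centre of a small fuse carton, 70 x 50 x 35 mm, on the bench to the right, nearer the robot. Leave it.
- driver_grip (a point): Handle of a screwdriver, lying on the bench to the left of the chassis. Leave it.

How it is judged:
By the outcome, as a careful person would: the job done as asked, in the order asked, and still so for the second after the job is handed in, with the robot touching nothing.
It also fails if it takes over 45 s, if anything falls off the work surface, if the arm or the gripper's body presses on something with over 40 N, if the wrist force passes 120 N, or if a joint passes its speed limit or range.

## Working session

There is one attempt and no reset: what is moved stays moved. The work goes in short steps, Python scripts to look and compute and a tool call to move; the robot and the scene stay as the last step left them, time stands still between calls to the robot, and variables do not carry over. Pictures are saved under pics/ and viewed, and the job is handed in when it is done.

Besides the shell and the picture viewer there is one more tool, called as a command line: name --argument value ..., lists and objects as JSON in quotes. play_rows: Moves the arm, as the interface text tells. Its arguments: {"type":"object","properties":{"series":{"type":"string"},"newtons":{"type":"number"}},"required":["series"]}

```bash
mkdir -p pics; python3 - <<'E'
from workcell import get_state, cams
import cv2
for n in ("scene","side","wrist"):
    c=cams.get_calibration(n); print(n,c)
    cv2.imwrite(f"pics/{n}0.png",cams.read_camera(n)[:,:,::-1])
print(get_state())
E
```

```text
scene {'fx': 530.7162975338223, 'fy': 530.7162975338223, 'cx': 323.726143794984, 'cy': 244.3585921673273, 'rvec': array([ 1.93104632,  1.21762628, -0.59786489]), 'tvec': array([-0.24337199, -0.22234892,  1.53204969])}
side {'fx': 546.4492311596485, 'fy': 546.4492311596485, 'cx': 320.634457963066, 'cy': 232.1647126347302, 'rvec': array([ 0.20326205, -2.8656175 ,  1.09312825]), 'tvec': array([0.53570377, 0.1219505 , 1.14921271])}
wrist {'fx': 402.35688716086975, 'fy': 402.35688716086975, 'cx': 323.50326331580175, 'cy': 238.91376675908123, 'rvec': array([-2.39761463,  1.59835936,  0.2441437 ]), 'tvec': array([-0.57513972, -0.03921551,  0.37988077])}
{'clock': 0.15, 'joint_pos': array([-1.31655370e+00,  3.13837762e-01,  4.52763534e-02,  1.30361060e+00,
       -1.81944048e-05,  1.43124348e+00]), 'qvel': array([ 0.00093135, -0.00122709,  0.00589538, -0.00168504, -0.00123855,
       -0.00055094]), 'tau': array([ 1.35193681e-03, -4.81066597e+01,  2.98815233e+01,  1.39712941e-02,
       -1.61029197e-04, -5.98728320e-06]), 'tcp_pos': array([ 0.22054145, -0.53061961,  0.228123  ]), 'orientation': array([-6.86189900e-04,  9.80677952e-01,  1.95627916e-01, -4.85048532e-05]), 'wrist_force': array([-0.10127444,  0.12953214,  0.1289998 ]), 'ft_torque': array([-0.02531443,  0.01670011, -0.02019106]), 'finger_gap': 0.08562504107881345}
```

View pics/scene0.png

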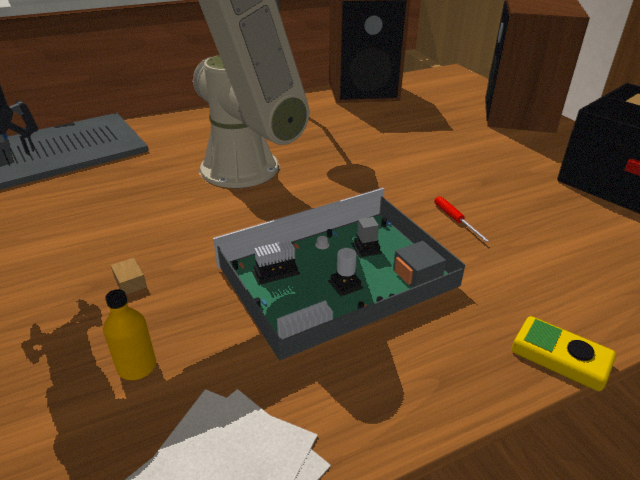

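View pics/side0.png

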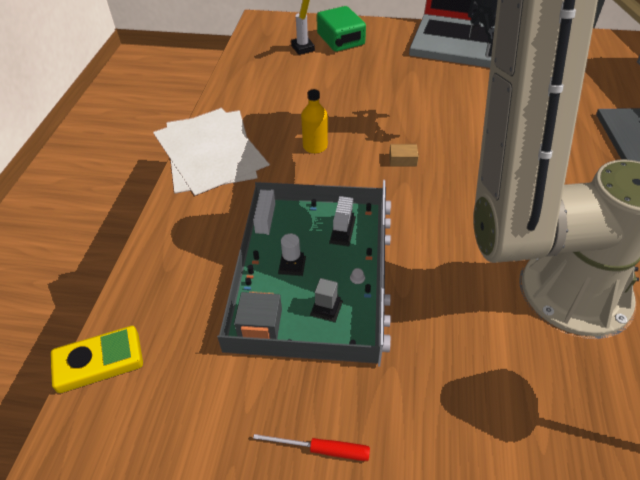

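View pics/wrist0.png

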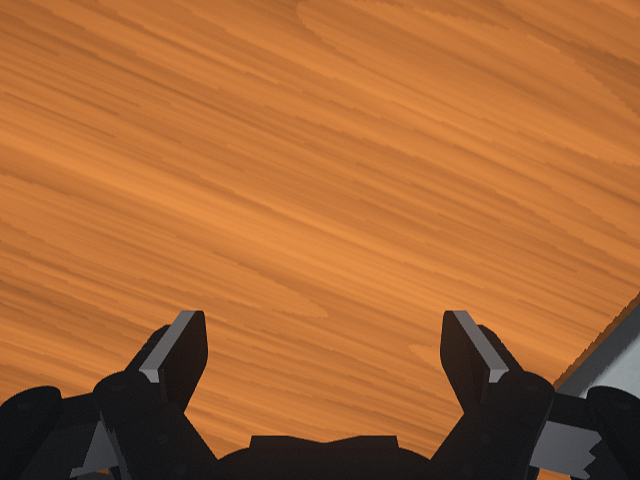

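The scene view shows the can near (347,262), relay near (368,230) and module near (274,253). The side view shows them near (290,247), (326,293) and (343,212). I'll enlarge both.

```bash
python3 - <<'E'
import cv2
a=cv2.imread("pics/scene0.png")[200:310,240:400]; cv2.imwrite("pics/sc_crop.png",cv2.resize(a,None,fx=5,fy=5,interpolation=cv2.INTER_CUBIC))
b=cv2.imread("pics/side0.png")[190:325,250:400]; cv2.imwrite("pics/si_crop.png",cv2.resize(b,None,fx=4,fy=4,interpolation=cv2.INTER_CUBIC))
E
```

```text
(no output)
```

View pics/sc_crop.png

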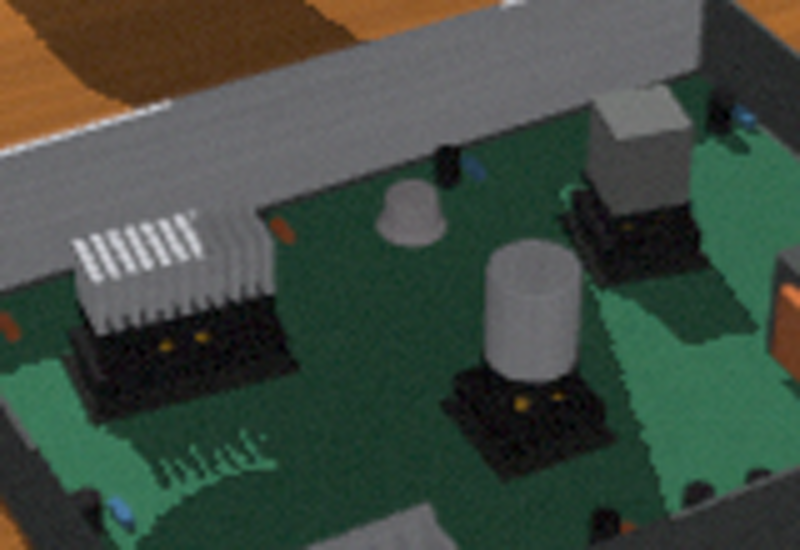

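View pics/si_crop.png

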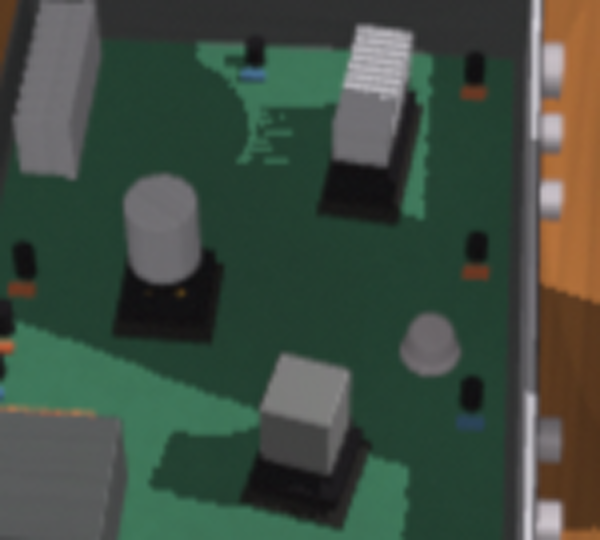

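```bash
cat > h.py <<'E'
import numpy as np, cv2
from workcell import cams
def P(n):
    c=cams.get_calibration(n); K=np.array([[c['fx'],0,c['cx']],[0,c['fy'],c['cy']],[0,0,1]])
    R=cv2.Rodrigues(c['rvec'])[0]; return K@np.c_[R,c['tvec']]
def tri(a,b):
    X=cv2.triangulatePoints(P('scene'),P('side'),np.array(a,float).reshape(2,1),np.array(b,float).reshape(2,1)); return (X[:3]/X[3]).ravel()
def onz(n,p,z):
    M=P(n); H=np.c_[M[:,0],M[:,1],M[:,2]*z+M[:,3]]; q=np.linalg.solve(H,[p[0],p[1],1]); return q[:2]/q[2]
def proj(n,X):
    q=P(n)@np.r_[X,1]; return q[:2]/q[2]
E
python3 - <<'E'
from h import *
np.set_printoptions(precision=4,suppress=True)
for k,s,d,z in [('cap',(533,263),(161,204),.1),('rel',(641,111),(307,384),.094),('mod',(172,244),(374,71),.088)]:
    s=np.array(s)/5+[240,200]-0.4; d=np.array(d)/4+[250,190]-.375
    print(k,tri(s,d),onz('scene',s,z),onz('side',d,z))
# relay top corners
S=[(590,97),(660,85),(692,122),(622,138)]
print('relay corners',[onz('scene',np.array(s)/5+[240,200],.094) for s in S])
# chassis top corners: panel ends in scene (88mm): (215,240),(383,190)
print('panel',onz('scene',(215,239),.088),onz('scene',(383,190),.088))
print('rear', onz('scene',(281,356),.0),onz('scene',(463,285),.0))
print('flask',onz('scene',(136,376),0),'flasktop',onz('side',(314,96),.17))
E
```

```text
cap [0.5994 0.0293 0.1004] [0.5988 0.0294] [0.5996 0.0291]
rel [0.5114 0.1271 0.0915] [0.5166 0.1257] [0.51   0.1274]
mod [ 0.5057 -0.0905  0.0862] [ 0.5116 -0.0902] [ 0.504  -0.0917]
relay corners [array([0.4995, 0.1109]), array([0.5043, 0.1433]), array([0.5349, 0.1415]), array([0.5326, 0.1083])]
panel [ 0.4295 -0.1894] [0.4074 0.2298]
rear [ 0.7091 -0.1588] [0.6922 0.2647]
flask [ 0.643  -0.4048] flasktop [ 0.6123 -0.382 ]
```

The triangulated heights match expectation: the parts stand about 9 mm proud. Chassis yaw is about 3°. Next I'll shut the fingers and turn the tool so the last joint sits mid-range.

play_rows --series "0 0 0 0 0 0 -10; 0 0 0 0 0 0 -10; 0 0 0 0 0 0 -10; 0 0 0 0 0 0 -10; 0 0 0 0 0 0 -10; 0 0 0 0 0 0 -10; 0 0 0 0 0 0 -10; 0 0 0 0 0 0 -10; 0 0 0 0 0 0 -10; 0 0 0 0 0 0 -10; 0 0 0 0 0 0 -10; 0 0 0 0 0 0 -10" --newtons 20

```text
clock: 1.65
tcp_pos: [0.2206, -0.5308, 0.2284]
orientation: [-0.0, 0.318, 0.948, 0.0]
wrist_force: [-0.8, 0.4, -0.1]
finger_gap: 0.0
```

play_rows --series "0 0 0 0 0 0 -10; 0 0 0 0 0 0 -10; 0 0 0 0 0 0 -10; 0 0 0 0 0 0 -10; 0 0 0 0 0 0 0"

```text
clock: 2.28
tcp_pos: [0.2206, -0.5308, 0.2285]
orientation: [-0.0, -0.021, 1.0, 0.0]
wrist_force: [0.3, 0.3, -0.2]
finger_gap: 0.0
```

```bash
cat >> h.py <<'E'
from scipy.spatial.transform import Rotation as Ro
from workcell import get_state
def shift(x,y,z):
    s=get_state(); R=Ro.from_quat(s['orientation'],scalar_first=True)
    d=R.inv().apply(np.array([x,y,z])-s['tcp_pos'])*100
    m=R.as_matrix(); print('tcp',s['tcp_pos'].round(4),'toolx yaw',np.degrees(np.arctan2(m[1,0],m[0,0])).round(2),'z',m[:,2].round(4),'gap',round(s['finger_gap'],4),'t',s['clock'],'F',s['wrist_force'].round(2)); print('shift cm',d.round(2)); 
E
python3 -c "
from h import *
shift(.599,.029,.25)
print(get_state()['joint_pos'])"
```

```text
tcp [ 0.2206 -0.5308  0.2285] toolx yaw -177.55 z [-1.e-04  6.e-04 -1.e+00] gap 0.0 t 2.275 F [ 0.29  0.31 -0.23]
shift cm [-40.2   54.31  -2.12]
[-1.31660250e+00  3.13515343e-01  4.56803683e-02  1.30360846e+00
  5.23966188e-05 -1.35944939e+00]
```

play_rows --series "0 -3.35 4.525 -0.2 0 0 0; 0 -3.35 4.525 -0.2 0 0 0; 0 -3.35 4.525 -0.2 0 0 0; 0 -3.35 4.525 -0.2 0 0 0; 0 -3.35 4.525 -0.2 0 0 0; 0 -3.35 4.525 -0.2 0 0 0; 0 -3.35 4.525 -0.2 0 0 0; 0 -3.35 4.525 -0.2 0 0 0; 0 -3.35 4.525 -0.2 0 0 0; 0 -3.35 4.525 -0.2 0 0 0; 0 -3.35 4.525 0 0 0 0; 0 -3.35 4.525 0 0 0 0"

```text
clock: 3.78
tcp_pos: [0.5988, 0.0311, 0.2487]
orientation: [0.0, -0.021, 1.0, -0.0]
wrist_force: [-0.3, -0.8, 0.2]
finger_gap: -0.0001
```

play_rows --series "0 0 0 0 0 0 0; 0 0 0 0 0 0 0"

```text
clock: 4.03
tcp_pos: [0.5975, 0.0294, 0.2483]
orientation: [-0.001, -0.022, 1.0, -0.0]
wrist_force: [-0.4, 0.1, -1.0]
finger_gap: -0.0002
```

```bash
python3 - <<'E'
from h import *
shift(.599,.029,.14)
M=P('wrist'); np.save('pw1.npy',M)
cv2.imwrite('pics/wrist1.png',cams.read_camera('wrist')[:,:,::-1])
for X in [(.599,.029,.1),(.513,.127,.094),(.508,-.091,.088)]: print(proj('wrist',X))
print(get_state()['joint_pos'])
E
```

```text
tcp [0.5975 0.0294 0.2483] toolx yaw -177.51 z [-1.3e-03 -4.0e-04 -1.0e+00] gap -0.0002 t 4.025 F [-0.37  0.12 -0.96]
shift cm [-0.16 -0.04 10.83]
[324.81155902 221.13241584]
[468.18071841 107.58119002]
[162.4159484   86.35534145]
[-8.57941964e-02  3.56008940e-01  1.54671065e-01  1.37031227e+00
 -4.22264994e-04 -1.28521435e-01]
```

View pics/wrist1.png

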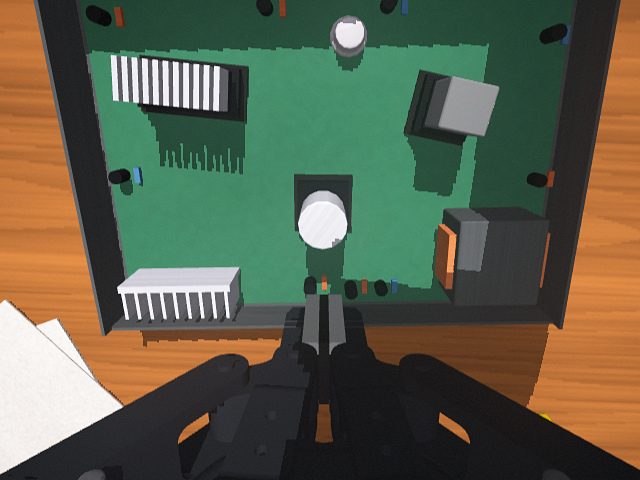

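The wrist view puts the can top at about (323,220), the relay top at about (468,106) and the module top at about (170,83). All three are close to the predicted pixels.

```bash
python3 - <<'E'
from h import *
a=cv2.imread('pics/wrist1.png')
cv2.imwrite('pics/wc.png',np.vstack([np.hstack([cv2.resize(a[40:140,100:250],(600,400)),cv2.resize(a[60:160,400:450+0],(200,400))]) ,np.hstack([cv2.resize(a[170:220,290:365],(600,400))[:200],np.zeros((200,200,3),np.uint8)])]))
def o(p,z): return onz('wrist',p,z).round(4)
print('cap',o((323,220),.1),'rel',o((467.5,106),.094),'mod',o((170,83.5),.088))
print('modends',o((112,56),.088),o((228,67),.088))
E
```

```text
cap [0.5982 0.0276] rel [0.512  0.1264] mod [ 0.5059 -0.0855]
modends [ 0.4896 -0.1247] [ 0.4932 -0.0439]
```

View pics/wc.png

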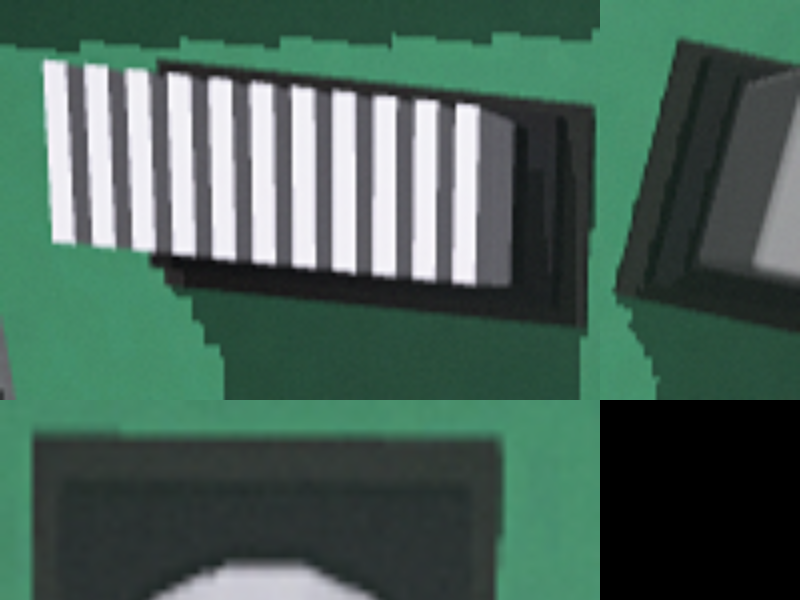

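play_rows --series "0 -0.1 0.1 2 0 0 0; 0 0 0 3 0 0 0; 0 0 0 3 0 0 0; 0 0 0 2 0 0 0; 0 0 0 1 0 0 0; 0 0 0 0.5 0 0 0; 0 0 0 0 0 0 0; 0 0 0 0 0 0 0"

```text
clock: 5.08
tcp_pos: [0.5995, 0.0303, 0.1347]
orientation: [0.001, -0.022, 1.0, -0.0]
wrist_force: [0.7, 0.5, 0.1]
finger_gap: 0.0001
```

```bash
python3 - <<'E'
from h import *
shift(.5985,.0285,.119)
cv2.imwrite('pics/side2.png',cv2.resize(cams.read_camera('side')[190:325,220:400,::-1],None,fx=4,fy=4,interpolation=cv2.INTER_CUBIC))
cv2.imwrite('pics/wrist2.png',cams.read_camera('wrist')[:,:,::-1])
E
```

```text
tcp [0.5995 0.0303 0.1347] toolx yaw -177.45 z [ 1.6e-03 -3.0e-04 -1.0e+00] gap 0.0001 t 5.075 F [0.72 0.49 0.06]
shift cm [ 0.11 -0.17  1.57]
```

View pics/wrist2.png

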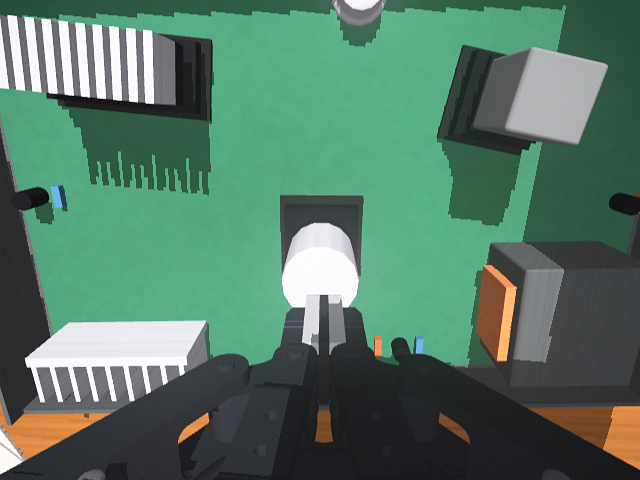

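View pics/side2.png

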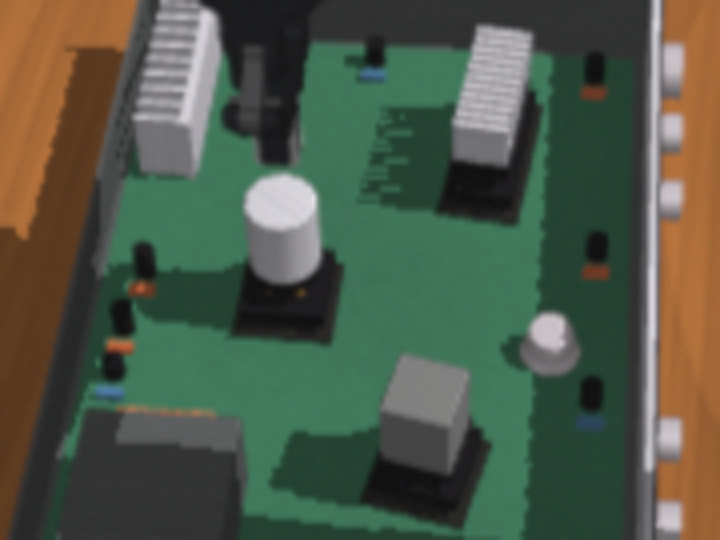

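play_rows --series "0 0.1 -0.15 0.8 0 0 0; 0 0 0 0.4 0 0 0; 0 0 0 0 0 0 0"

```text
clock: 5.55
tcp_pos: [0.5974, 0.029, 0.121]
orientation: [-0.001, -0.022, 1.0, 0.0]
wrist_force: [0.7, -0.1, 0.4]
finger_gap: -0.0001
```

play_rows --series "0 0 0 0.2 0 0 0; 0 0 0 0.2 0 0 0; 0 0 0 0 0 0 0"

```text
clock: 5.92
tcp_pos: [0.5979, 0.0289, 0.1176]
orientation: [-0.0, -0.022, 1.0, -0.0]
wrist_force: [0.0, 0.3, 0.3]
finger_gap: -0.0001
```

play_rows --series "0 0 0 0.2 0 0 0; 0 0 0 0.2 0 0 0; 0 0 0 0 0 0 0"

```text
clock: 6.3
tcp_pos: [0.5978, 0.0289, 0.1135]
orientation: [-0.0, -0.022, 1.0, -0.0]
wrist_force: [-0.2, 1.1, -0.0]
finger_gap: 0.0
```

```bash
python3 - <<'E'
from h import *
shift(.5985,.0285,.109)
cv2.imwrite('pics/side3.png',cv2.resize(cams.read_camera('side')[200:290,230:350,::-1],None,fx=6,fy=6,interpolation=cv2.INTER_CUBIC))
print([get_state()['wrist_force'].round(2)])
E
```

```text
tcp [0.5978 0.0289 0.1135] toolx yaw -177.44 z [-4.e-04 -1.e-04 -1.e+00] gap 0.0 t 6.3 F [-0.22  1.05 -0.02]
shift cm [-0.07 -0.04  0.45]
[array([-0.39,  0.14,  0.52])]
```

View pics/side3.png

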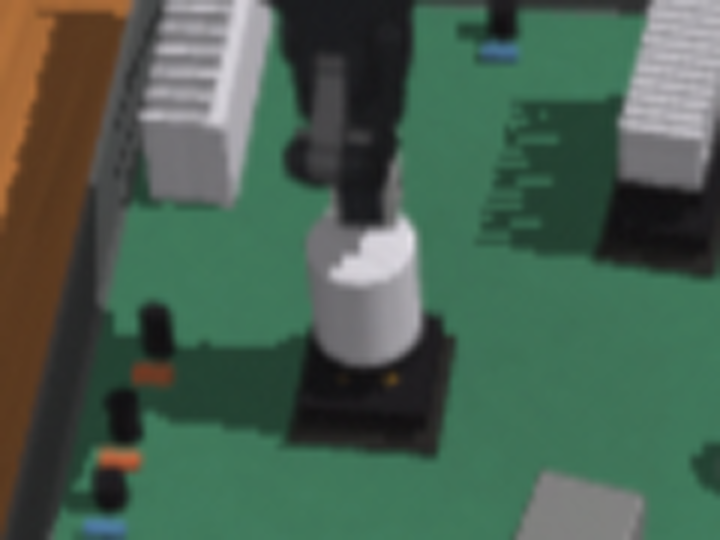

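play_rows --series "0 -0.05 0 0.2 0 0 0; 0 0 0 0.1 0 0 0; 0 0 0 0 0 0 0"

```text
clock: 6.72
tcp_pos: [0.5984, 0.0289, 0.1106]
orientation: [-0.0, -0.022, 1.0, -0.0]
wrist_force: [0.1, 0.0, 0.3]
finger_gap: 0.0002
```

play_rows --series "0 0 0 0.2 0 0 0; 0 0 0 0 0 0 0"

```text
clock: 6.98
tcp_pos: [0.5983, 0.0289, 0.1086]
orientation: [-0.0, -0.022, 1.0, -0.0]
wrist_force: [-0.3, -0.1, 0.1]
finger_gap: 0.0001
```

play_rows --series "0 0 0 0.2 0 0 0; 0 0 0 0 0 0 0"

```text
clock: 7.22
tcp_pos: [0.5983, 0.0289, 0.1066]
orientation: [-0.0, -0.022, 1.0, -0.0]
wrist_force: [-0.2, -0.1, -0.6]
finger_gap: -0.0
```

play_rows --series "0 0 0 0.2 0 0 0; 0 0 0 0 0 0 0"

```text
clock: 7.48
tcp_pos: [0.5983, 0.0289, 0.1046]
orientation: [-0.0, -0.022, 1.0, -0.0]
wrist_force: [0.0, 0.3, -0.4]
finger_gap: 0.0003
```

```bash
python3 - <<'E'
from h import *
cv2.imwrite('pics/side4.png',cv2.resize(cams.read_camera('side')[200:290,230:350,::-1],None,fx=6,fy=6,interpolation=cv2.INTER_CUBIC))
cv2.imwrite('pics/scene4.png',cv2.resize(cams.read_camera('scene')[200:310,260:420,::-1],None,fx=5,fy=5,interpolation=cv2.INTER_CUBIC))
for i in range(3): cams.read_camera('wrist'); print(get_state()['wrist_force'].round(2))
E
```

```text
[ 0.82  0.06 -1.1 ]
[ 0.1  -0.36 -0.35]
[-0.39  0.56  0.15]
```

View pics/side4.png

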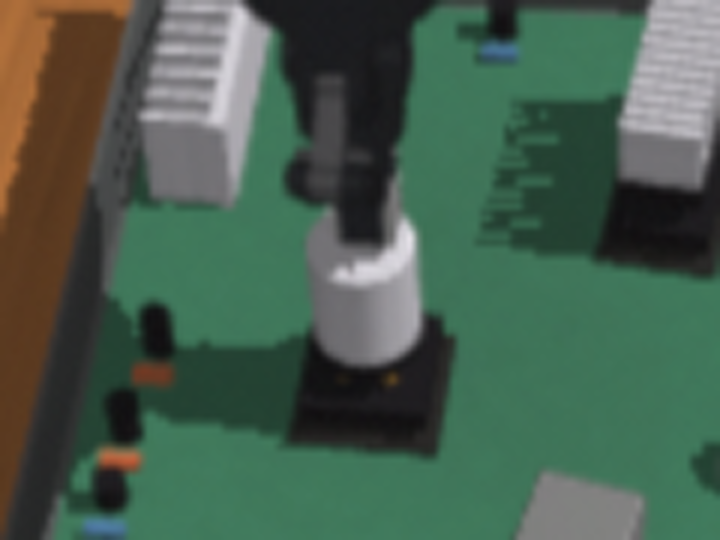

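View pics/scene4.png

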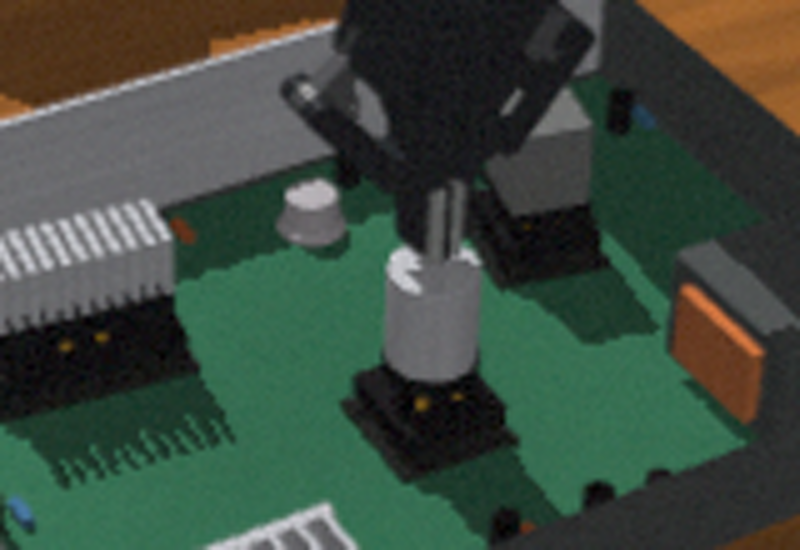

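The tips are now almost touching: when shut they reach only about 5 mm past the TCP. I'll keep going in small steps.

play_rows --series "0 0 0 0.1 0 0 0; 0 0 0 0.1 0 0 0; 0 0 0 0 0 0 0"

```text
clock: 8.1
tcp_pos: [0.5984, 0.0289, 0.1027]
orientation: [-0.0, -0.022, 1.0, -0.0]
wrist_force: [-0.2, 0.2, -0.4]
finger_gap: 0.0001
```

play_rows --series "0 0 0 0.1 0 0 0; 0 0 0 0.1 0 0 0; 0 0 0 0 0 0 0"

```text
clock: 8.48
tcp_pos: [0.5984, 0.0289, 0.1006]
orientation: [-0.0, -0.022, 1.0, -0.0]
wrist_force: [-0.0, -0.1, 0.3]
finger_gap: 0.0
```

play_rows --series "0 0 0 0.1 0 0 0; 0 0 0 0.1 0 0 0; 0 0 0 0 0 0 0"

```text
clock: 8.85
tcp_pos: [0.5985, 0.0289, 0.0988]
orientation: [0.0, -0.022, 1.0, -0.0]
wrist_force: [0.1, -0.4, -0.3]
finger_gap: -0.0001
```

play_rows --series "0 0 0 0.1 0 0 0; 0 0 0 0.1 0 0 0; 0 0 0 0 0 0 0"

```text
clock: 9.22
tcp_pos: [0.5985, 0.0289, 0.0969]
orientation: [0.0, -0.022, 1.0, -0.0]
wrist_force: [-0.0, -0.0, 2.3]
finger_gap: -0.0001
```

play_rows --series "0 0 0 0.1 0 0 0; 0 0 0 0.1 0 0 0; 0 0 0 0 0 0 0"

```text
clock: 9.6
tcp_pos: [0.5985, 0.0289, 0.0947]
orientation: [0.0, -0.022, 1.0, -0.0]
wrist_force: [0.2, 0.4, 2.0]
finger_gap: -0.0001
```

play_rows --series "0 0 0 0.1 0 0 0; 0 0 0 0.1 0 0 0; 0 0 0 0 0 0 0"

```text
clock: 9.98
tcp_pos: [0.5985, 0.0289, 0.0927]
orientation: [0.0, -0.022, 1.0, -0.0]
wrist_force: [-0.1, 0.4, 1.5]
finger_gap: -0.0003
```

play_rows --series "0 0 0 0.1 0 0 0; 0 0 0 0.1 0 0 0; 0 0 0 0 0 0 0"

```text
clock: 10.35
tcp_pos: [0.5985, 0.0289, 0.0907]
orientation: [0.0, -0.022, 1.0, -0.0]
wrist_force: [0.7, -0.4, 2.3]
finger_gap: -0.0
```

play_rows --series "0 0 0 0.1 0 0 0; 0 0 0 0.1 0 0 0; 0 0 0 0 0 0 0"

```text
clock: 10.72
tcp_pos: [0.5985, 0.0289, 0.0887]
orientation: [-0.0, -0.022, 1.0, -0.0]
wrist_force: [-0.2, -0.4, 2.5]
finger_gap: -0.0
```

play_rows --series "0 0 0 0.1 0 0 0; 0 0 0 0 0 0 0"

```text
clock: 10.98
tcp_pos: [0.5985, 0.0289, 0.0877]
orientation: [0.0, -0.022, 1.0, -0.0]
wrist_force: [0.9, -0.5, 1.7]
finger_gap: -0.0001
```

play_rows --series "0 0 0 0.1 0 0 0; 0 0 0 0 0 0 0"

```text
clock: 11.22
tcp_pos: [0.5985, 0.0289, 0.0867]
orientation: [-0.0, -0.022, 1.0, -0.0]
wrist_force: [-0.3, 1.2, 1.3]
finger_gap: -0.0001
```

play_rows --series "0 0 0 0.1 0 0 0; 0 0 0 0 0 0 0"

```text
clock: 11.48
tcp_pos: [0.5985, 0.0289, 0.0857]
orientation: [0.0, -0.022, 1.0, -0.0]
wrist_force: [-0.3, -0.4, 2.8]
finger_gap: 0.0001
```

play_rows --series "0 0 0 0.1 0 0 0; 0 0 0 0 0 0 0"

```text
clock: 11.72
tcp_pos: [0.5985, 0.0289, 0.0849]
orientation: [0.0, -0.022, 1.0, -0.0]
wrist_force: [0.3, 0.3, 3.6]
finger_gap: -0.0
```

```bash
python3 - <<'E'
from h import *
cv2.imwrite('pics/side5.png',cv2.resize(cams.read_camera('side')[200:290,230:350,::-1],None,fx=6,fy=6,interpolation=cv2.INTER_CUBIC))
for i in range(3): cams.read_camera('wrist'); print(get_state()['wrist_force'].round(2))
E
```

```text
[-0.58 -0.43  3.38]
[ 0.39 -0.76  3.75]
[-0.95 -1.23  3.62]
```

View pics/side5.png

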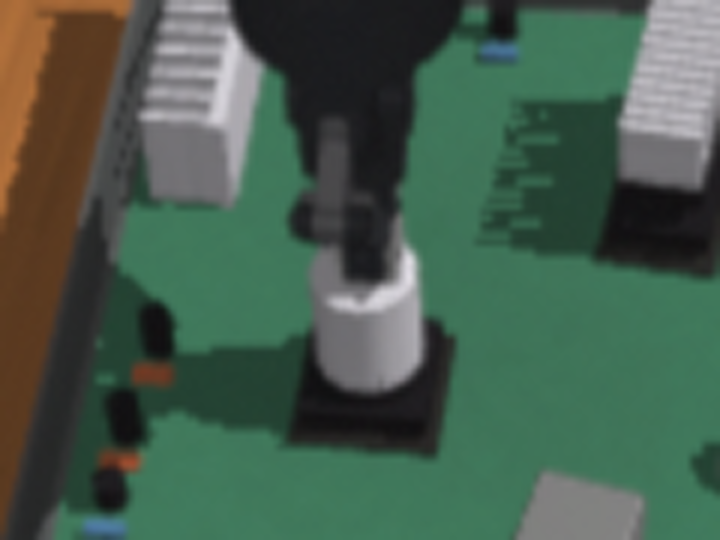

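play_rows --series "0 0 0 0.1 0 0 0; 0 0 0 0 0 0 0; 0 0 0 0 0 0 0"

```text
clock: 12.3
tcp_pos: [0.5986, 0.0289, 0.0839]
orientation: [0.0, -0.022, 1.0, -0.0]
wrist_force: [0.5, -0.6, 4.7]
finger_gap: 0.0002
```

play_rows --series "0 0 0 0.1 0 0 0; 0 0 0 0 0 0 0; 0 0 0 0 0 0 0"

```text
clock: 12.68
tcp_pos: [0.5986, 0.0289, 0.083]
orientation: [0.0, -0.022, 1.0, -0.0]
wrist_force: [-0.0, 0.9, 5.2]
finger_gap: 0.0002
```

The can behaved as it should: contact at TCP 98.5 mm, a plateau of about 2 N, then a rise of about 1.2 N/mm against its stop up to 5 N. I'll lift off and look before moving on.

play_rows --series "0 0 0 -0.5 0 0 0; 0 0 0 -1 0 0 0; 0 0 0 -2 0 0 0; 0 0 0 -2 0 0 0; 0 2 2.5 -0.5 0 0 0; 0 2 2.5 0 0 0 0; 0 2 2.5 0 0 0 0; 0 2.2 2.6 0 0 0 0; 0 0 0 0 0 0 0; 0 0 0 0 0 0 0"

```text
clock: 13.92
tcp_pos: [0.5125, 0.126, 0.143]
orientation: [0.0, -0.022, 1.0, -0.0]
wrist_force: [-0.2, 0.7, 0.3]
finger_gap: 0.0005
```

```bash
python3 - <<'E'
from h import *
shift(.512,.1265,.105)
im=cams.read_camera('side')[:,:,::-1]; cv2.imwrite('pics/side6f.png',im)
cv2.imwrite('pics/side6.png',cv2.resize(im[200:320,240:380],None,fx=5,fy=5,interpolation=cv2.INTER_CUBIC))
im=cams.read_camera('scene')[:,:,::-1]
cv2.imwrite('pics/scene6.png',cv2.resize(im[200:310,260:420],None,fx=5,fy=5,interpolation=cv2.INTER_CUBIC))
for z in (.09,.1): print(proj('side',(.5985,.0285,z)),proj('scene',(.5985,.0285,z)))
E
```

```text
tcp [0.5125 0.126  0.143 ] toolx yaw -177.42 z [ 7.e-04 -3.e-04 -1.e+00] gap 0.0005 t 13.925 F [-0.23  0.66  0.29]
shift cm [0.05 0.05 3.8 ]
[290.70882103 243.63380024] [345.54216957 256.19599919]
[290.43113646 240.4620441 ] [345.71225285 252.22938267]
```

View pics/side6.png

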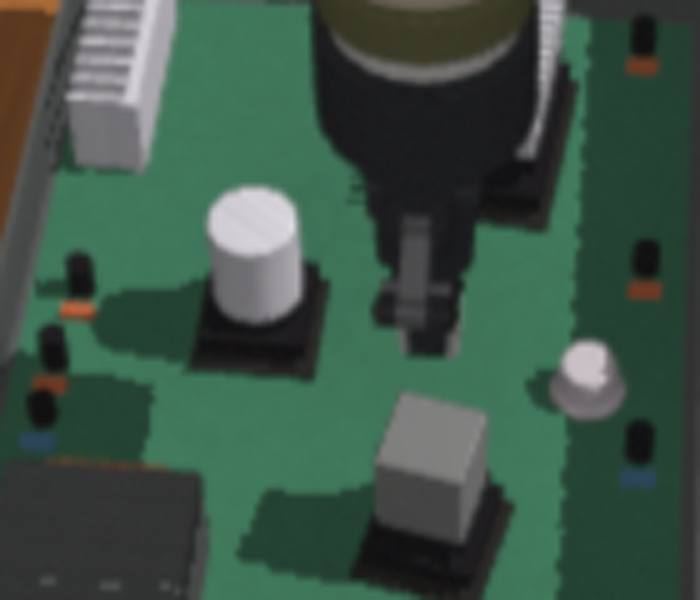

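View pics/scene6.png

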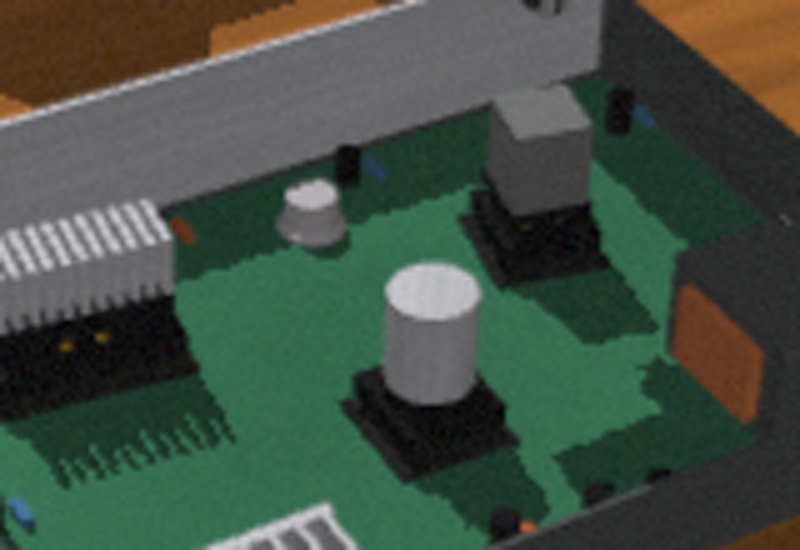

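The can top dropped 3.7 px (side) and 4.6 px (scene), which is about 11–12 mm, so it is home. Now the relay.

play_rows --series "0 0.05 0.05 1 0 0 0; 0 0 0 1 0 0 0; 0 0 0 1 0 0 0; 0 0 0 0.8 0 0 0; 0 0 0 0.4 0 0 0; 0 0 0 0.2 0 0 0; 0 0 0 0 0 0 0"

```text
clock: 14.9
tcp_pos: [0.5116, 0.1267, 0.0989]
orientation: [0.0, -0.022, 1.0, -0.0]
wrist_force: [0.8, -0.4, 0.4]
finger_gap: 0.0002
```

```bash
python3 - <<'E'
from h import *
shift(.512,.1265,.09)
im=cams.read_camera('side')[:,:,::-1]
cv2.imwrite('pics/side7.png',cv2.resize(im[230:330,270:390],None,fx=6,fy=6,interpolation=cv2.INTER_CUBIC))
im=cams.read_camera('wrist')[:,:,::-1]
cv2.imwrite('pics/wrist7.png',im)
E
```

```text
tcp [0.5116 0.1267 0.0989] toolx yaw -177.43 z [ 3.e-04 -1.e-04 -1.e+00] gap 0.0002 t 14.9 F [ 0.84 -0.36  0.37]
shift cm [-0.04 -0.02  0.89]
```

View pics/side7.png

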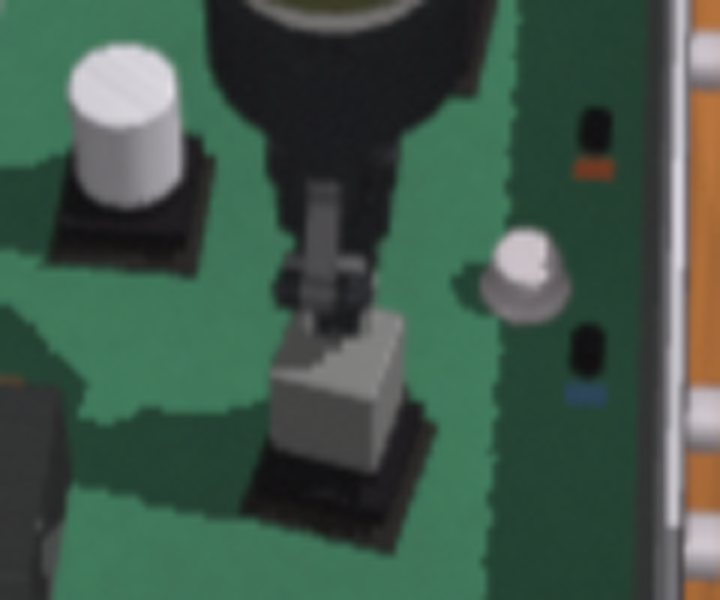

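View pics/wrist7.png

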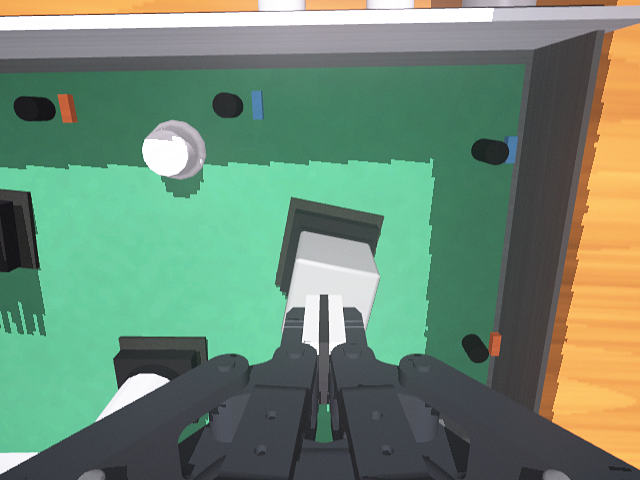

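The tips hover over the relay's centre, within 2 mm or so. I'll press down from here.

play_rows --series "0 0 0 0.2 0 0 0; 0 0 0 0.2 0 0 0; 0 0 0 0 0 0 0"

```text
clock: 15.38
tcp_pos: [0.5113, 0.1266, 0.0946]
orientation: [-0.0, -0.022, 1.0, -0.0]
wrist_force: [-0.9, -0.2, 0.6]
finger_gap: 0.0
```

play_rows --series "0 0 0 0.1 0 0 0; 0 0 0 0.1 0 0 0; 0 0 0 0 0 0 0"

```text
clock: 15.75
tcp_pos: [0.5115, 0.1266, 0.0927]
orientation: [-0.0, -0.022, 1.0, -0.0]
wrist_force: [0.2, 0.6, 0.1]
finger_gap: -0.0001
```

play_rows --series "0 0 0 0.1 0 0 0; 0 0 0 0.1 0 0 0; 0 0 0 0 0 0 0"

```text
clock: 16.12
tcp_pos: [0.5114, 0.1266, 0.0907]
orientation: [-0.0, -0.022, 1.0, -0.0]
wrist_force: [-0.0, -0.2, -0.4]
finger_gap: -0.0001
```

play_rows --series "0 0 0 0.1 0 0 0; 0 0 0 0.1 0 0 0; 0 0 0 0 0 0 0"

```text
clock: 16.5
tcp_pos: [0.5116, 0.1266, 0.0888]
orientation: [0.0, -0.022, 1.0, -0.0]
wrist_force: [-0.6, -0.7, 1.4]
finger_gap: 0.0002
```

play_rows --series "0 0 0 0.1 0 0 0; 0 0 0 0.1 0 0 0; 0 0 0 0 0 0 0"

```text
clock: 16.88
tcp_pos: [0.5116, 0.1266, 0.0868]
orientation: [0.0, -0.022, 1.0, -0.0]
wrist_force: [0.4, 0.5, 1.4]
finger_gap: 0.0003
```

play_rows --series "0 0 0 0.1 0 0 0; 0 0 0 0.1 0 0 0; 0 0 0 0 0 0 0"

```text
clock: 17.25
tcp_pos: [0.5116, 0.1266, 0.0847]
orientation: [0.0, -0.022, 1.0, -0.0]
wrist_force: [-0.5, -0.5, 2.2]
finger_gap: -0.0002
```

play_rows --series "0 0 0 0.1 0 0 0; 0 0 0 0.1 0 0 0; 0 0 0 0 0 0 0"

```text
clock: 17.62
tcp_pos: [0.5116, 0.1266, 0.0827]
orientation: [0.0, -0.022, 1.0, -0.0]
wrist_force: [0.5, 0.6, 2.4]
finger_gap: 0.0002
```

play_rows --series "0 0 0 0.1 0 0 0; 0 0 0 0.1 0 0 0; 0 0 0 0 0 0 0"

```text
clock: 18.0
tcp_pos: [0.5116, 0.1266, 0.0807]
orientation: [0.0, -0.022, 1.0, -0.0]
wrist_force: [0.7, -0.1, 1.2]
finger_gap: 0.0001
```

play_rows --series "0 0 0 0.1 0 0 0; 0 0 0 0 0 0 0; 0 0 0 0 0 0 0"

```text
clock: 18.38
tcp_pos: [0.5116, 0.1266, 0.0798]
orientation: [0.0, -0.022, 1.0, -0.0]
wrist_force: [0.4, 0.1, 2.7]
finger_gap: 0.0004
```

play_rows --series "0 0 0 0.1 0 0 0; 0 0 0 0 0 0 0; 0 0 0 0 0 0 0"

```text
clock: 18.75
tcp_pos: [0.5116, 0.1266, 0.0789]
orientation: [0.0, -0.022, 1.0, -0.0]
wrist_force: [0.1, 0.7, 4.1]
finger_gap: 0.0003
```

play_rows --series "0 0 0 0.1 0 0 0; 0 0 0 0 0 0 0; 0 0 0 0 0 0 0"

```text
clock: 19.12
tcp_pos: [0.5116, 0.1266, 0.0779]
orientation: [0.0, -0.022, 1.0, -0.0]
wrist_force: [-0.7, 0.6, 5.2]
finger_gap: -0.0
```

The relay showed the same signature and seated at a matching height. I'll lift and cross to the module.

play_rows --series "0 0 0 -0.5 0 0 0; 0 0 0 -1 0 0 0; 0 0 0 -2 0 0 0; 0 0 0 -2.5 0 0 0; 0 0.3 -3.6 0 0 0 0; 0 0.3 -4.5 0 0 0 0; 0 0.3 -4.5 0 0 0 0; 0 0.3 -4.5 0 0 0 0; 0 0.3 -3 0 0 0 0; 0 0 -1.5 0 0 0 0; 0 0 0 0 0 0 0; 0 0 0 0 0 0 0"

```text
clock: 20.62
tcp_pos: [0.5061, -0.0888, 0.1378]
orientation: [-0.0, -0.023, 1.0, 0.0]
wrist_force: [0.4, 0.5, -0.3]
finger_gap: -0.0001
```

```bash
python3 - <<'E'
from h import *
shift(.506,-.0895,.1)
im=cams.read_camera('side')[:,:,::-1]
cv2.imwrite('pics/side8.png',cv2.resize(im[190:325,250:400],None,fx=4,fy=4,interpolation=cv2.INTER_CUBIC))
im=cams.read_camera('scene')[:,:,::-1]
cv2.imwrite('pics/scene8.png',cv2.resize(im[200:310,240:400],None,fx=5,fy=5,interpolation=cv2.INTER_CUBIC))
E
```

```text
tcp [ 0.5061 -0.0888  0.1378] toolx yaw -177.38 z [-4.e-04  5.e-04 -1.e+00] gap -0.0001 t 20.625 F [ 0.39  0.54 -0.31]
shift cm [ 0.01 -0.07  3.78]
```

View pics/side8.png

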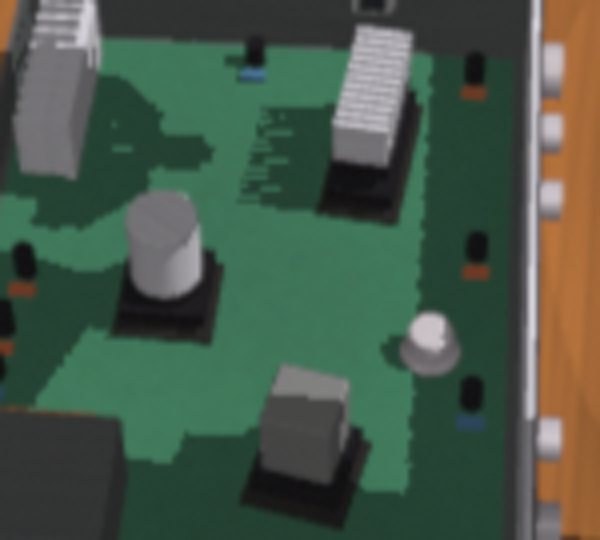

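View pics/scene8.png

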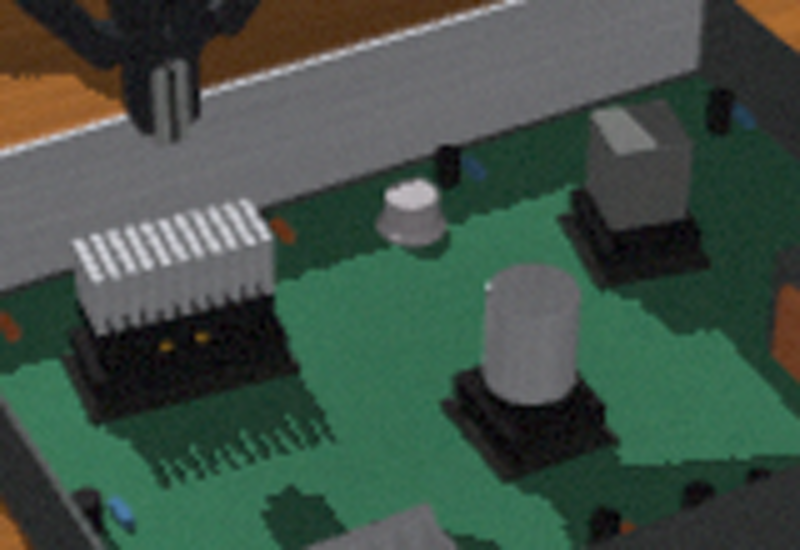

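Relay dropped 2.75 px (side) and 3.4 px (scene), about 8.6 mm, so it is home. Now the module.

play_rows --series "0 0 -0.05 1 0 0 0; 0 0 0 1 0 0 0; 0 0 0 1 0 0 0; 0 0 0 0.8 0 0 0; 0 0 0 0.4 0 0 0; 0 0 0 0.3 0 0 0; 0 0 0 0 0 0 0"

```text
clock: 21.6
tcp_pos: [0.5062, -0.0904, 0.0927]
orientation: [-0.0, -0.022, 1.0, -0.0]
wrist_force: [0.1, -0.5, -0.0]
finger_gap: 0.0001
```

```bash
python3 - <<'E'
from h import *
shift(.506,-.0895,.086)
im=cams.read_camera('side')[:,:,::-1]
cv2.imwrite('pics/side9.png',cv2.resize(im[150:270,280:400],None,fx=5,fy=5,interpolation=cv2.INTER_CUBIC))
im=cams.read_camera('wrist')[:,:,::-1]
cv2.imwrite('pics/wrist9.png',im)
E
```

```text
tcp [ 0.5062 -0.0904  0.0927] toolx yaw -177.44 z [-0.e+00 -1.e-04 -1.e+00] gap 0.0001 t 21.6 F [ 0.14 -0.49 -0.04]
shift cm [0.02 0.09 0.67]
```

View pics/side9.png

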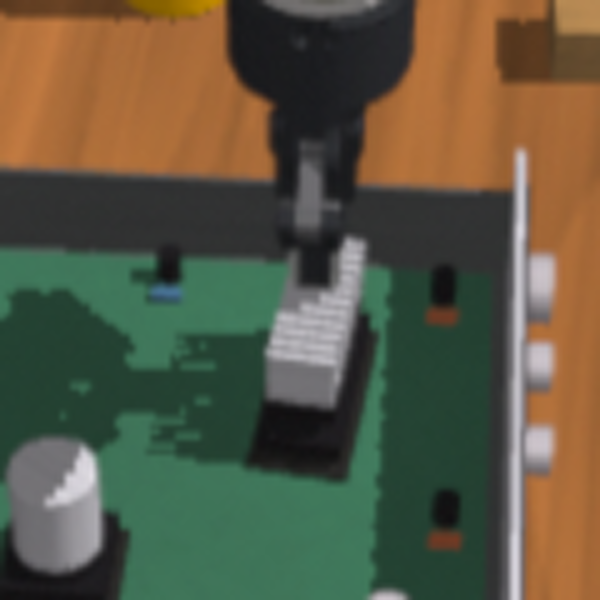

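View pics/wrist9.png

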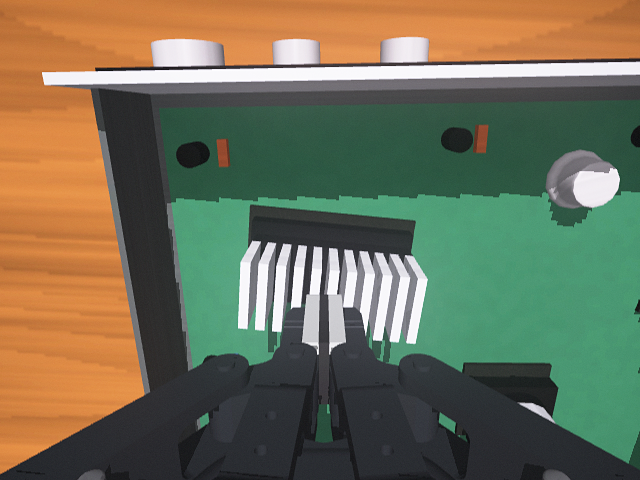

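play_rows --series "0 0 0.2 0.2 0 0 0; 0 0 0 0.2 0 0 0; 0 0 0 0 0 0 0"

```text
clock: 22.08
tcp_pos: [0.506, -0.0882, 0.0886]
orientation: [-0.0, -0.022, 1.0, -0.0]
wrist_force: [0.5, -0.1, -0.1]
finger_gap: 0.0001
```

play_rows --series "0 0 0 0.1 0 0 0; 0 0 0 0.1 0 0 0; 0 0 0 0 0 0 0"

```text
clock: 22.45
tcp_pos: [0.506, -0.0883, 0.0867]
orientation: [-0.0, -0.022, 1.0, 0.0]
wrist_force: [-0.0, 0.1, -0.8]
finger_gap: 0.0002
```

play_rows --series "0 0 0 0.1 0 0 0; 0 0 0 0.1 0 0 0; 0 0 0 0 0 0 0"

```text
clock: 22.82
tcp_pos: [0.506, -0.0883, 0.0847]
orientation: [-0.0, -0.022, 1.0, 0.0]
wrist_force: [-0.4, -0.1, -0.8]
finger_gap: 0.0001
```

play_rows --series "0 0 0 0.1 0 0 0; 0 0 0 0.1 0 0 0; 0 0 0 0 0 0 0"

```text
clock: 23.2
tcp_pos: [0.5062, -0.0883, 0.0829]
orientation: [0.0, -0.022, 1.0, -0.0]
wrist_force: [-0.3, -0.5, 2.6]
finger_gap: 0.0
```

play_rows --series "0 0 0 0.1 0 0 0; 0 0 0 0.1 0 0 0; 0 0 0 0 0 0 0"

```text
clock: 23.58
tcp_pos: [0.5062, -0.0884, 0.0808]
orientation: [0.0, -0.022, 1.0, -0.0]
wrist_force: [-0.0, 0.4, 1.6]
finger_gap: -0.0
```

play_rows --series "0 0 0 0.1 0 0 0; 0 0 0 0.1 0 0 0; 0 0 0 0 0 0 0"

```text
clock: 23.95
tcp_pos: [0.5062, -0.0884, 0.0787]
orientation: [0.0, -0.022, 1.0, -0.0]
wrist_force: [-0.3, -0.0, 1.9]
finger_gap: 0.0003
```

play_rows --series "0 0 0 0.1 0 0 0; 0 0 0 0.1 0 0 0; 0 0 0 0 0 0 0"

```text
clock: 24.32
tcp_pos: [0.5062, -0.0884, 0.0767]
orientation: [0.0, -0.022, 1.0, -0.0]
wrist_force: [1.1, -0.2, 1.7]
finger_gap: -0.0
```

play_rows --series "0 0 0 0.1 0 0 0; 0 0 0 0.1 0 0 0; 0 0 0 0 0 0 0"

```text
clock: 24.7
tcp_pos: [0.5062, -0.0884, 0.0747]
orientation: [0.0, -0.022, 1.0, -0.0]
wrist_force: [0.1, -1.0, 1.9]
finger_gap: 0.0
```

play_rows --series "0 0 0 0.1 0 0 0; 0 0 0 0 0 0 0; 0 0 0 0 0 0 0"

```text
clock: 25.08
tcp_pos: [0.5062, -0.0884, 0.0738]
orientation: [0.0, -0.022, 1.0, -0.0]
wrist_force: [-0.0, -0.6, 1.8]
finger_gap: -0.0002
```

play_rows --series "0 0 0 0.1 0 0 0; 0 0 0 0 0 0 0; 0 0 0 0 0 0 0"

```text
clock: 25.45
tcp_pos: [0.5062, -0.0884, 0.0729]
orientation: [0.0, -0.022, 1.0, -0.0]
wrist_force: [1.1, 0.5, 2.6]
finger_gap: -0.0001
```

play_rows --series "0 0 0 0.1 0 0 0; 0 0 0 0 0 0 0; 0 0 0 0 0 0 0"

```text
clock: 25.82
tcp_pos: [0.5062, -0.0884, 0.0719]
orientation: [0.0, -0.022, 1.0, -0.0]
wrist_force: [0.8, -1.4, 3.8]
finger_gap: -0.0001
```

play_rows --series "0 0 0 0.1 0 0 0; 0 0 0 0 0 0 0; 0 0 0 0 0 0 0"

```text
clock: 26.2
tcp_pos: [0.5062, -0.0884, 0.0709]
orientation: [0.0, -0.022, 1.0, -0.0]
wrist_force: [-0.8, 0.2, 4.6]
finger_gap: 0.0004
```

play_rows --series "0 0 0 0.05 0 0 0; 0 0 0 0 0 0 0; 0 0 0 0 0 0 0"

```text
clock: 26.58
tcp_pos: [0.5062, -0.0884, 0.0705]
orientation: [0.0, -0.022, 1.0, -0.0]
wrist_force: [-0.2, 0.7, 5.8]
finger_gap: -0.0
```

The module is seated as well: 5.8 N at TCP 70.5 mm, after a rise against its stop. I'll lift clear, move aside and check.

play_rows --series "0 0 0 -0.5 0 0 0; 0 0 0 -1 0 0 0; 0 0 0 -3 0 0 0; 0 0 0 -4 0 0 0; 0 0 0 -4 0 0 0; 0 3 -3 -2 0 0 0; 0 3 -4 0 0 0 0; 0 2 -4 0 0 0 0; 0 0 -4 0 0 0 0; 0 0 0 0 0 0 0; 0 0 0 0 0 0 0"

```text
clock: 27.95
tcp_pos: [0.4324, -0.2412, 0.2151]
orientation: [-0.0, -0.022, 1.0, 0.001]
wrist_force: [0.5, 0.2, 0.5]
finger_gap: 0.0002
```

```bash
python3 - <<'E'
from h import *
shift(.5,-.09,.2)
im=cams.read_camera('side')[:,:,::-1]; cv2.imwrite('pics/side10f.png',im)
a=cv2.imread('pics/side0.png')
f=lambda i:cv2.resize(i[190:325,250:380],None,fx=3,fy=3,interpolation=cv2.INTER_CUBIC)
cv2.imwrite('pics/side10.png',np.hstack([f(a),f(im)]))
im=cams.read_camera('scene')[:,:,::-1]; cv2.imwrite('pics/scene10f.png',im)
cv2.imwrite('pics/scene10.png',cv2.resize(im[200:310,240:400],None,fx=5,fy=5,interpolation=cv2.INTER_CUBIC))
E
```

```text
tcp [ 0.4324 -0.2412  0.2151] toolx yaw -177.46 z [-0.001   0.0011 -1.    ] gap 0.0002 t 27.95 F [0.5  0.17 0.48]
shift cm [-7.42 14.8   1.52]
```

View pics/side10.png

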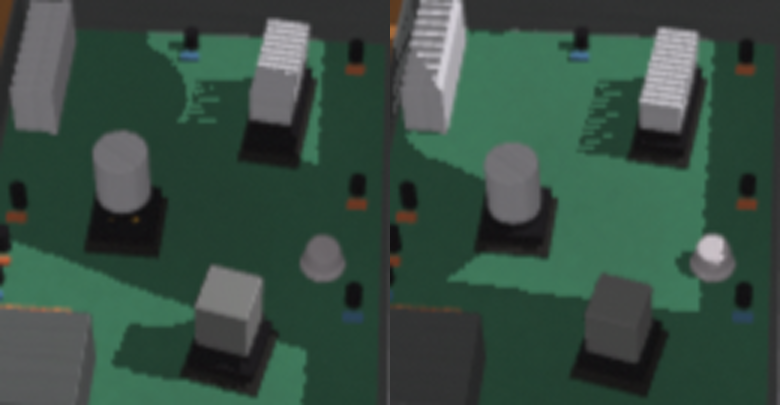

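View pics/scene10.png

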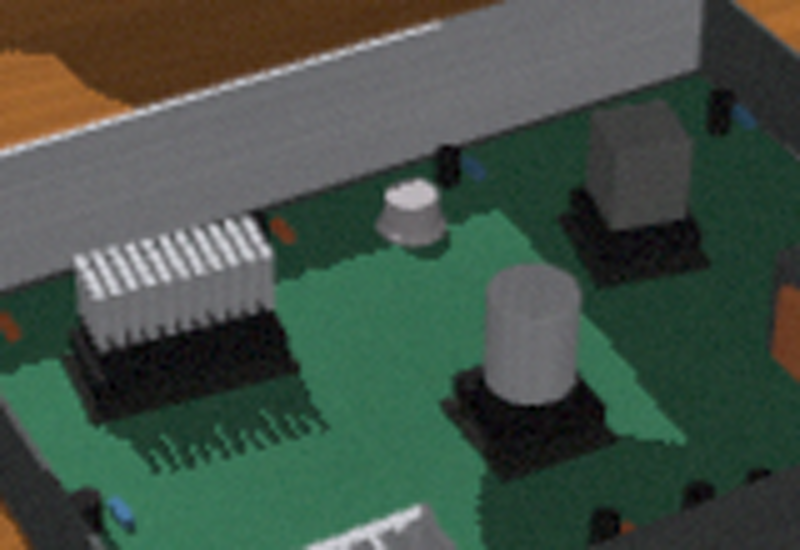

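View pics/scene10f.png

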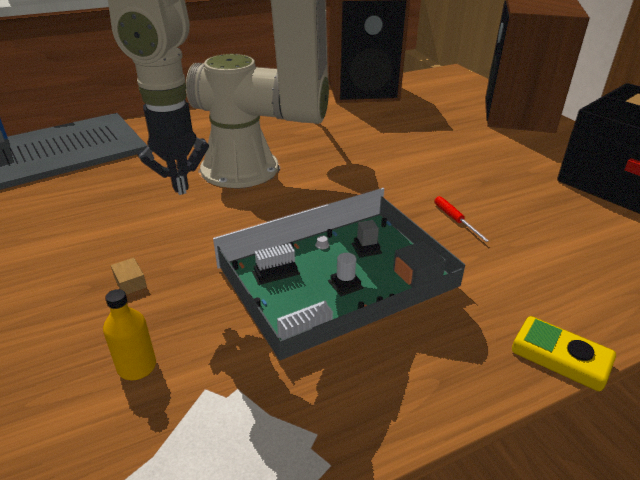

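All three parts sit flush: the gold pins are hidden and each top dropped 8–12 mm. The knob, flask, carton and screwdriver haven't moved, and the arm is clear.

```bash
python3 -c "
from workcell import workorder
print(workorder.hand_in())"
```

```text
the job is handed in; nothing more can be done
None
```

I pressed the capacitor can, then the relay, then the amplifier module straight down with shut fingers, let each one go, and handed the job in at about 28 s. There was no verdict.

| Part | Push force while sliding (N) | Peak force read (N) | Drop in the pictures (mm) |
|---|---|---|---|
| Capacitor can | about 2 | 5.2 | 11–12 |
| Relay | about 2 | 5.2 | 8.6 |
| Amplifier module | about 2 | 5.8 | 8–9 |

- **Seating:** each part slid at a steady push, then the force rose at about 1.2 N/mm, as expected against its stop. The TCP heights at which they seated fit the given home heights to within about 1 mm. The contact pins I could see before on the can and module sockets are now hidden.
- **Surroundings:** in the last pictures the arm is clear of everything. The knob, flask, carton and screwdriver look unmoved.
- **Disagreement:** the shut fingertips touched about 2 mm behind the TCP, not 19 mm ahead of it as stated. I therefore found each contact by force and pictures instead of by that figure. The sliding push also read about 2 N, below the stated 3 N.

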